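Stopper the ball jar and hold the tilt board at the pointer

TASK

Get the little tilt-test rig ready for a reading: first close the jar clamped on the black flap by setting the yellow stopper fully home in its neck, and let go of it while the flap still lies flat. Then take the flap's metal bar handle, swing the flap up until it is in line with the red pointer, and finish while still holding it there: the flap falls back if released, so do not let go at the end. Do not move the red pointer or disturb the other things on the table.

Things in the scene. Friction and masses are not known exactly. Their poses are not given: they have to be found in the camera images.
- stopper_mid (a point): Centre of the loose stopper, 23 mm above its foot as it stands upright on the table; z is its axis, up. Yellow cylindrical head, 48 mm across and 28 mm tall, above an orange tapered plug 18 mm long, 24 mm across at the foot and 31 mm at the top; 46 mm tall in all, 35 to 70 g. Stands plug down.
- jar_mouth (a point): Centre of the open mouth (rim plane) of the clear jar clamped on the flap; z points out of the mouth along the jar's axis. Neck bore 34 mm across, neck 41 mm outside and 29 mm long, then a shoulder to the 72 mm wide body; rim 85 mm above the flap's top face, 140 mm above the table while the flap is flat. Fully home, the stopper's head rests on the rim and its centre is 5 mm above this point.
- hinge (a point): Middle of the flap's hinge axis, fixed on the rig, 50 mm above the table. Its -x axis points level from the hinge along the flat flap to the handle (roughly to the robot), y along the hinge, z up. The flap is a black plate 200 mm long (hinge to front edge), 160 mm wide, 10 mm thick; the jar's axis crosses it 120 mm from the hinge.
- handle (a point): Middle of the flap's aluminium bar handle: a round bar 12 mm thick and 130 mm long, parallel to the hinge, 255 mm from the hinge axis and in the plane of the flap; 50 mm above the bare table while the flap is flat, with a 49 mm free gap between the bar and the flap's front edge. Axes turn with the flap: -x from hinge to handle.
- flap (a joint): Flap angle in rad: 0 lying flat, grows as the handle end swings up, 1.0 at its stop. Swings freely and falls back by its own weight (about 2 to 3 N to lift at the handle).
- pointer (a joint): Angle of the red pointer in rad, on the same hinge axis and measured in the same way as the flap: the angle the flap must be brought to (0.4 to 0.75). It stays put by friction if not pushed.
- pointer_tip (a point): Block at the end of the red pointer, 200 mm from the hinge axis and 113 mm to the rig's +y side of its middle; -x points from hinge to tip.
- tape_roll: Bystander: red tape roll lying flat, 72 mm across, 30 mm tall; origin under its centre.
- wheel: Bystander: black rubber wheel with blue hub lying flat, 68 mm across, 26 mm tall; origin under its centre.
- screwdriver: Bystander: screwdriver with red handle, 170 mm long, lying along its own x axis.
- battery_pack: Bystander: black battery holder, 58 x 64 x 20 mm; origin under its centre.
- gear_motor: Bystander: yellow gear motor, about 95 x 22 x 19 mm; origin under its gearbox.
- rig: The fixed tilt rig on its plywood base, 12 mm thick; origin on the table straight under the jar's axis with the flap flat. The base does not reach under the handle. On its +y side, 105 to 140 mm from its middle, stand the pointer and a white scale arc of 200 mm radius about the hinge, up to 205 mm above the table.
Things that resemble listed ones, but are neither listed nor needed, are in the scene too. Leave any blue or purple look-alike of the part that bears stopper_mid alone.

How it is judged:
By the outcome, as a careful person would: the job done as asked, in the order asked, and still so for the second after the job is handed in, while the arm keeps its last pose, push and grip.
It also fails if it takes over 64 s, if anything falls off the work surface, if the arm or the gripper's body presses on something with over 40 N, if the wrist force passes 120 N, or if a joint passes its speed limit or range.

ROBOT

A 7-joint arm with a two-finger parallel gripper is mounted at the origin on the work surface. World frame = base frame: x ahead of the robot, y to its left, z up, the work surface at z = 0. Lengths are in m, angles in rad, forces in N, time in s.
With the tool pointing down it reaches from about 0.4 to 0.875 m from the base axis. Payload 4.4 kg.
Tool frame: the origin (TCP) lies at the very end of the fingers, on their centre line; the grasp point (between the pads) lies behind it (robot.tcp_to_grasp is the x of the grasp point in the tool frame, in m); x points along the fingers, y is the direction in which the jaws open and shut, and the axes are right-handed (so a half turn about x gives the same grasp; the last joint's range is limited). The gripper opens to 85 mm and grips with 20 to 120 N. Pads are 22 mm wide; open, the fingers measure 114 mm over their backs; the gripper's body (76 mm by 85 mm) begins 54 mm behind the grasp point. The pads swing forward as they close: fully open they stand 13 mm farther back than shut.
Start: joints at [-1.415, 0.628, 0.038, 1.517, -0.027, 0.996, -0.02], TCP at [0.143, 0.634, 0.231] pointing down, gripper open.
Joint ranges: [-3.06, 3.06], [-0.37, 2.12], [-1.25, 1.32], [0.18, 2.47], [-1.1, 4.24], [0.23, 1.98], [-2.94, 2.94]. Speed limits (rad/s): [2.57, 2.57, 3.14, 3.14, 3.14, 3.14, 3.14].

INTERFACE

Orientations are given as a rotation vector (axis times angle).
In Python, from bench import telemetry, imaging, ticket, robot gives the robot as it stands. The module is installed in compiled form; this text tells all that it offers.
- The arm moves only by the shell command python3 -m inch 'ROWS' [OPENING] [FORCE]. ROWS is JSON, a list of rows, each a list of 2 entries, a list of its own where there are three numbers: the shift along the tool's x, y, z in mm, then the turn, a rotation vector about the tool's x, y, z in degrees. In form: [[[dx, dy, dz], [rx, ry, rz]], ...]. A call has 1 to 20 rows; each row shifts and turns the commanded pose from where the row before left it, along the tool's axes as they then stand; what a row does not reach is not made up. A row lasts 1/12 s, in which the tool goes at most 41.7 mm and 7.16 degrees, less where a joint would pass 70% of its speed; a pose out of reach is approached as far as the arm can. A call is refused whole if a number of a shift passes 41.7 or a number of a turn 7.16, either way. A call with a gripper value outside its range is refused whole. OPENING is the closure, from 0 (fully open) to 1 (shut), set as the call begins (- or left out, the last holds). The fingers move at their own pace and stop on an object; FORCE is the grip in N (left out, the last holds). Time passes only in rows, so rows that do not move let the fingers close. It gives the time, the measured TCP pose, the force and the opening at its end, in the units of the state.
- telemetry.state(): the state, without advancing time (a new reading comes with each control period).
- imaging.camera(name): name is "scene" or "side" or "wrist"; returns the picture (420x560x3 uint8, blue, green, red); there is no depth.
- imaging.camera_params(name): a dict with "K" (3x3 intrinsics, pixels), "world_to_cam" (4x4, takes a point from world to camera coordinates). Camera axes: x right, y down, z forward; pixel columns grow to the right and rows downward; lengths in m; the calibration is good to about 2 mm. The wrist camera is an equidistant fisheye: a pixel r from the principal point sees the ray r / f radians off the axis. A picture is of the moment at which its call begins: read the wrist's pose just before it. camera_params takes no time and is no camera call; for the wrist camera it gives the pose at the moment of the call.
- ticket.close_job(): hands the job in, once; it reports no verdict.
The state is a dict: "time_s": time; "qpos": joint angles; "joint_velocities": joint speeds; "tau": joint torques, N m; "ee_pos": TCP position; "ee_rot": TCP orientation; "wrist_force": force on the tool from outside, world axes, zero at the start; "torque": the same for the moment, N m; "finger_gap": finger opening in m.
Only numpy, scipy, OpenCV 4.12 (cv2) and the standard library are available. Lean on these libraries where they do the work, as an engineer would, in place of code of your own. Each camera call takes 0.05 s, during which the arm holds its last target.

## Working session

There is one attempt and no reset: what is moved stays moved. The work goes in short steps, Python scripts to look and compute and a shell command to move; the robot and the scene stay as the last step left them, time stands still between calls to the robot, and variables do not carry over. Pictures are saved under pics/ and viewed, and the job is handed in when it is done.

```bash
mkdir -p pics; ls; python3 - <<'E'
from bench import telemetry, imaging, ticket, robot
import cv2, numpy as np
print(telemetry.state()); print([a for a in dir(robot) if a[0]!='_'], robot.tcp_to_grasp)
for n in ["scene","side","wrist"]:
    p=imaging.camera_params(n); im=imaging.camera(n)
    cv2.imwrite(f"pics/{n}0.png",im); print(n,{k:(np.round(np.array(v),4).tolist() if not isinstance(v,str) else v) for k,v in p.items()})
E
```

```text
pics
{'time_s': 0.0, 'qpos': array([-1.41479013,  0.62933172,  0.03840286,  1.51836746, -0.02702478,
        0.9963001 , -0.01998064]), 'joint_velocities': array([ 0.00107781, -0.00070844,  0.00231901,  0.00086821, -0.00081534,
        0.00014539, -0.00197077]), 'tau': array([-1.55714724e-04, -5.63381946e+01,  1.22633033e+00, -1.93443024e+01,
        1.09717279e-02,  1.04583896e-02,  1.26226684e-05]), 'ee_pos': array([0.14279952, 0.63347959, 0.23039787]), 'ee_rot': array([ 0.17264124,  1.56400283, -0.17559412]), 'wrist_force': array([-0.58378209, -0.16054492, -0.37914356]), 'torque': array([ 0.00834458, -0.01833505,  0.01567189]), 'finger_gap': 0.08520441577258644}
['IKError', 'tcp_to_grasp'] -0.0187
scene {'K': [[531.8338, 0.0, 281.7646], [0.0, 531.8338, 208.4099], [0.0, 0.0, 1.0]], 'world_to_cam': [[-0.8356, 0.549, -0.0189, 0.4329], [0.3382, 0.487, -0.8053, -0.063], [-0.4329, -0.6793, -0.5926, 1.6573], [0.0, 0.0, 0.0, 1.0]]}
side {'K': [[419.7604, 0.0, 277.8887], [0.0, 419.7604, 207.4467], [0.0, 0.0, 1.0]], 'world_to_cam': [[0.8626, -0.5058, -0.0073, -0.4559], [-0.3039, -0.5066, -0.8068, 0.211], [0.4044, 0.6982, -0.5907, 1.1087], [0.0, 0.0, 0.0, 1.0]]}
wrist {'K': [[325.1923, 0.0, 283.1362], [0.0, 325.1923, 205.9998], [0.0, 0.0, 1.0]], 'world_to_cam': [[0.2203, 0.9754, -0.0009, -0.6499], [0.9399, -0.212, 0.2677, -0.0348], [0.2609, -0.0598, -0.9635, 0.3789], [0.0, 0.0, 0.0, 1.0]]}
```

View pics/scene0.png

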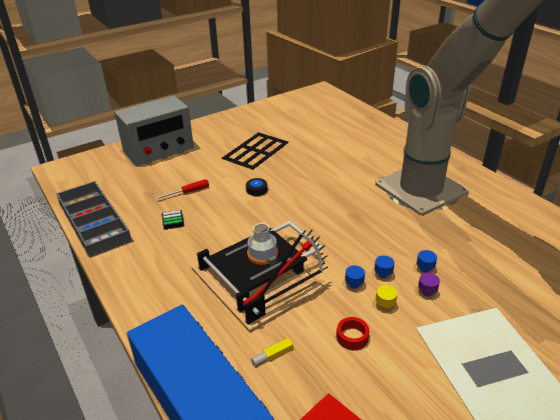

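View pics/side0.png

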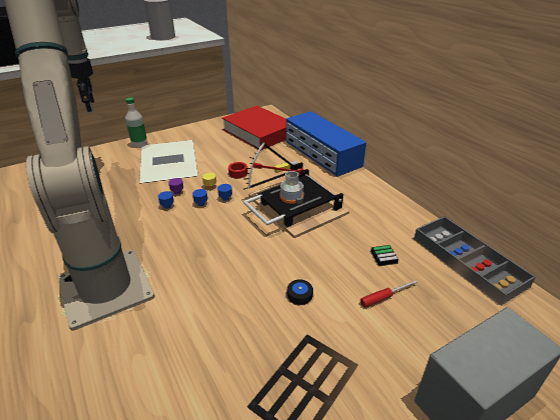

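View pics/wrist0.png

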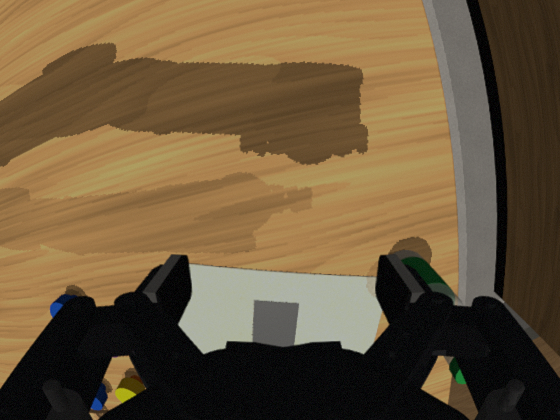

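The yellow stopper is at scene (386,297) / side (209,180), with blue and purple look-alikes around it. The rig's jar is at scene (261,240) / side (291,188). Next I zoom in.

```bash
cat > h.py <<'E'
import numpy as np, cv2
from bench import imaging, telemetry
from scipy.spatial.transform import Rotation as R
def P(n):
    p=imaging.camera_params(n); return np.array(p['K']),np.array(p['world_to_cam'])
def ray(n,uv,par=None):
    K,T=par or P(n); u,v=uv
    if n=='wrist':
        x=np.array([u-K[0,2],v-K[1,2]])/K[0,0]; r=np.hypot(*x)+1e-12
        d=np.r_[x/r*np.sin(r),np.cos(r)]
    else: d=np.linalg.inv(K)@[u,v,1]
    return -T[:3,:3].T@T[:3,3], T[:3,:3].T@d/np.linalg.norm(d)
def onz(n,uv,z,par=None):
    o,d=ray(n,uv,par); return o+d*(z-o[2])/d[2]
def tri(*obs):
    A=np.zeros((3,3));b=np.zeros(3);L=[]
    for n,uv,*p in obs:
        o,d=ray(n,uv,*p);M=np.eye(3)-np.outer(d,d);A+=M;b+=M@o;L.append((o,M))
    x=np.linalg.solve(A,b); return x,[np.linalg.norm(M@(x-o)) for o,M in L]
def proj(n,X,par=None):
    K,T=par or P(n); c=T[:3,:3]@np.asarray(X)+T[:3,3]
    if n=='wrist':
        r=np.hypot(c[0],c[1]);th=np.arctan2(r,c[2]);return K[:2,2]+K[0,0]*th*c[:2]/r
    return (K@c)[:2]/c[2]
def tool(): 
    s=telemetry.state(); return np.array(s['ee_pos']),R.from_rotvec(s['ee_rot']).as_matrix()
E
python3 - <<'E'
import cv2,numpy as np
from h import *
a=cv2.imread('pics/scene0.png');b=cv2.imread('pics/side0.png')
cv2.imwrite('pics/z1.png',cv2.resize(a[205:330,185:345],None,fx=5,fy=4.8 and 5,interpolation=cv2.INTER_CUBIC)[:600])
cv2.imwrite('pics/z2.png',cv2.resize(b[135:240,150:360],None,fx=3.8,fy=3.8,interpolation=cv2.INTER_CUBIC))
for n,im,box in(('scene',a,(360,270,412,320)),('side',b,(195,165,222,192))):
    x0,y0,x1,y1=box;h=cv2.cvtColor(im[y0:y1,x0:x1],cv2.COLOR_BGR2HSV)
    m=cv2.inRange(h,(26,170,70),(34,255,255));c=max(cv2.findContours(m,0,2)[0],key=cv2.contourArea)
    x,y,w,hh=cv2.boundingRect(c);M=cv2.moments(c);print(n,x+x0,y+y0,w,hh,M['m10']/M['m00']+x0,M['m01']/M['m00']+y0)
E
```

```text
scene 377 285 20 15 386.4271844660194 292.30906148867314Traceback (most recent call last):
  File "<stdin>", line 8, in <module>
ValueError: max() iterable argument is empty
```

View pics/z1.png

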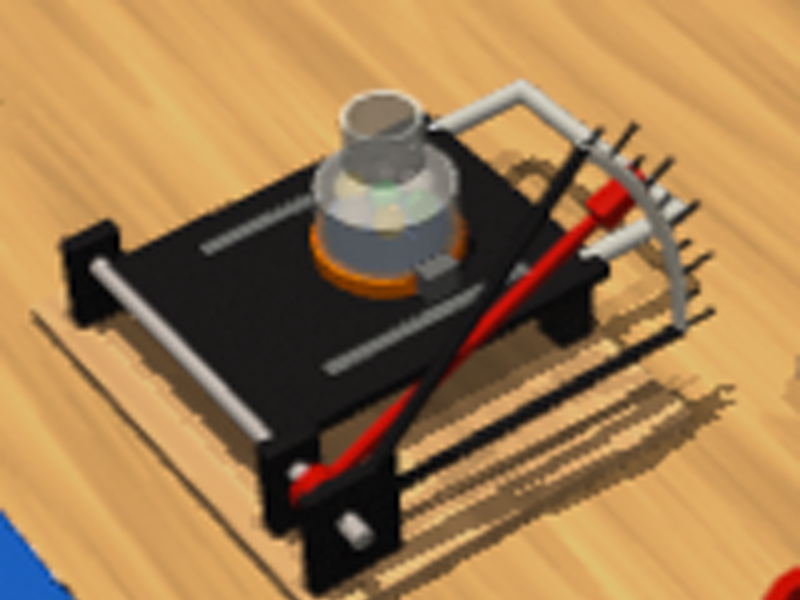

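View pics/z2.png

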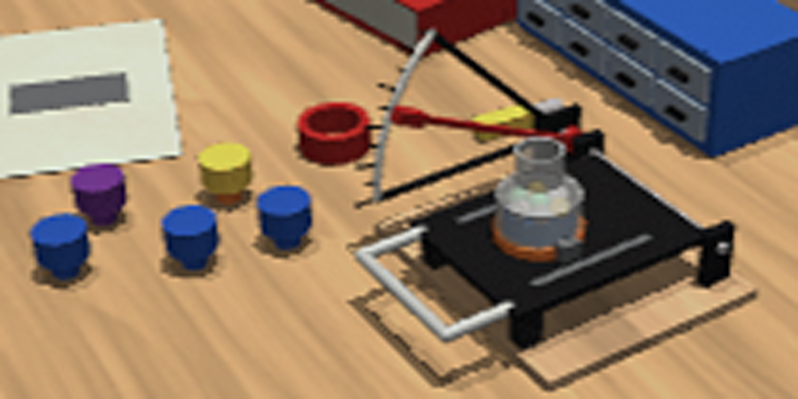

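```bash
python3 - <<'E'
import cv2,numpy as np
from h import *
np.set_printoptions(precision=4,suppress=True)
S=lambda x,y:(185+(x-2)/5,205+(y-2)/5); D=lambda x,y:(150+(x-1.4)/3.8,135+(y-1.4)/3.8)
def both(nm,s,d,z=None):
    print(nm,tri(('scene',s),('side',d)), *( (onz('scene',s,z),onz('side',d,z)) if z else ()))
both('mouth',S(382,113),D(541,150),.14)
both('handle far corner(-y)',S(522,88),D(445,332),.05)
both('handle corner(+y)',S(690,212),D(360,254),.05)
both('hinge -y end',S(100,265),D(722,247),.05)
both('hinge +y end',S(355,530),D(602,140))
both('ptr tip',S(618,197),D(407,116))
a=cv2.imread('pics/scene0.png');b=cv2.imread('pics/side0.png')
print(a[290,386],a[302,386],b[175,209],b[184,209])
cv2.imwrite('pics/z3.png',np.hstack([cv2.resize(a[265:325,355:415],(400,400),interpolation=cv2.INTER_CUBIC),cv2.resize(b[160:200,190:230],(400,400),interpolation=cv2.INTER_CUBIC)]))
E
```

```text
mouth (array([0.6005, 0.0368, 0.1396]), [np.float64(0.0010188465093576345), np.float64(0.0010188465093575903)]) [0.5999 0.0378 0.14  ] [0.6011 0.0358 0.14  ]
handle far corner(-y) (array([ 0.4707, -0.0342,  0.0522]), [np.float64(0.00012458785313029395), np.float64(0.00012458785313024313)]) [ 0.4693 -0.0366  0.05  ] [ 0.4719 -0.0317  0.05  ]
handle corner(+y) (array([0.4596, 0.098 , 0.0508]), [np.float64(0.0029176773605242004), np.float64(0.002917677360524327)]) [0.4563 0.0984 0.05  ] [0.4623 0.0969 0.05  ]
hinge -y end (array([ 0.7267, -0.0447,  0.046 ]), [np.float64(0.004481021392356875), np.float64(0.004481021392356752)]) [ 0.725  -0.0371  0.05  ] [ 0.7275 -0.0505  0.05  ]
hinge +y end (array([0.7252, 0.1674, 0.0406]), [np.float64(0.022654943220168897), np.float64(0.02265494322016871)])
ptr tip (array([0.5382, 0.1484, 0.1342]), [np.float64(0.0003252482883887495), np.float64(0.0003252482883887747)])
[  0 212 224] [  0  96 123] [ 83 206 216] [ 39  95 116]
```

View pics/z3.png

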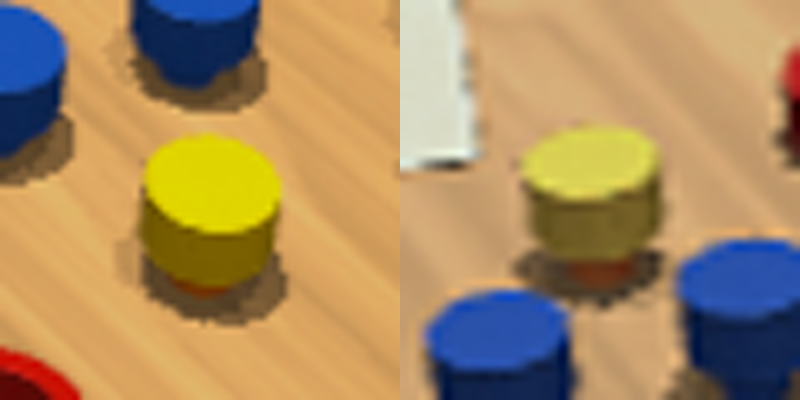

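```bash
python3 - <<'E'
from h import *
np.set_printoptions(precision=4,suppress=True)
s=(386.4,292.3);d=(209,176)
print(tri(('scene',s),('side',d)),onz('scene',s,.046),onz('side',d,.046))
for n,uv in (('blueA',(355,273)),('blueB',(384,262)),('purple',(429,281)),('blueC',(427,257)),('tape',(352,325))): print(n,onz('scene',uv,.046 if n!='tape' else .03))
p,T=tool();print(p,T)
E
```

```text
(array([0.4281, 0.3067, 0.0444]), [np.float64(0.0008102540685773748), np.float64(0.0008102540685774451)]) [0.4285 0.308  0.046 ] [0.4278 0.3034 0.046 ]
blueA [0.4469 0.2167 0.046 ]
blueB [0.3625 0.2267 0.046 ]
purple [0.3201 0.337  0.046 ]
blueC [0.2617 0.2735 0.046 ]
tape [0.5475 0.3294 0.03  ]
[0.1429 0.6336 0.2306] [[-0.0003  0.22    0.9755]
 [-0.0014  0.9755 -0.22  ]
 [-1.     -0.0015  0.    ]]
```

```bash
python3 -m inch '[[[0,0,0],[7,0,0]],[[0,0,0],[7,0,0]],[[0,0,0],[7,0,0]],[[0,0,0],[7,0,0]],[[0,0,0],[7,0,0]],[[0,0,0],[7,0,0]]]' 0 40
python3 -m inch '[[[0,2,12],[0,0,0]],[[0,3,24],[0,0,0]],[[0,3,30],[0,0,0]],[[0,3,30],[0,0,0]],[[0,3,30],[0,0,0]],[[0,3,30],[0,0,0]],[[0,3,30],[0,0,0]],[[0,3,30],[0,0,0]],[[0,3,30],[0,0,0]],[[0,3,30],[0,0,0]],[[0,3,30],[0,0,0]],[[0,3,30],[0,0,0]],[[0,3,30],[0,0,0]],[[0,3,30],[0,0,0]],[[0,2,24],[0,0,0]],[[0,1,12],[0,0,0]],[[0,0,0],[0,0,0]],[[0,0,0],[0,0,0]]]'
python3 - <<'E'
from h import *
np.set_printoptions(precision=4,suppress=True)
p,T=tool();print(p,T); g=np.array([.428,.306,.0153]);print(1000*T.T@(g-p)); print(telemetry.state()['qpos'])
K=P('wrist');im=imaging.camera('wrist');cv2.imwrite('pics/w1.png',im);print(proj('wrist',[.428,.306,.046],K))
np.save('w1.npy',K[1])
E
```

```text
time_s: 0.65
ee_pos: [0.1429, 0.6339, 0.231]
ee_rot: [0.749, 1.438, -0.75]
wrist_force: [0.0, -0.2, -0.6]
finger_gap: 0.0851
time_s: 2.15
ee_pos: [0.428, 0.307, 0.2312]
ee_rot: [0.744, 1.441, -0.744]
wrist_force: [-0.6, 0.4, 0.3]
finger_gap: 0.0853
[0.428  0.307  0.2312] [[-0.0008  0.8159  0.5782]
 [ 0.0005  0.5782 -0.8159]
 [-1.     -0.0004 -0.0009]]
[215.9425  -0.4936   1.0135]
[-0.8506  0.4628  0.2545  1.865  -0.1537  0.833   0.0986]
[281.9178 185.4489]
```

View pics/w1.png

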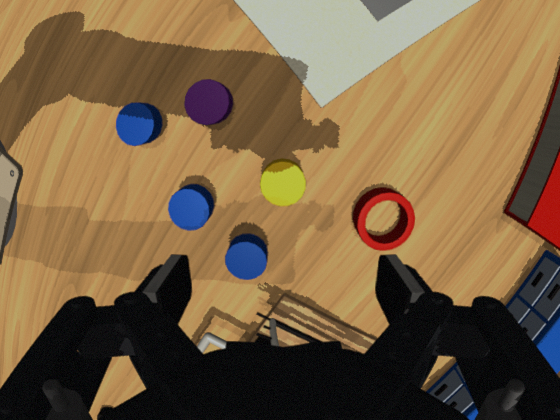

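Yellow top sits at about (283,184) in the wrist view, within about 2 px of the prediction, and both finger lanes are clear.

```bash
python3 - <<'E'
from h import *
np.set_printoptions(precision=4,suppress=True)
im=cv2.imread('pics/w1.png');h=cv2.cvtColor(im,cv2.COLOR_BGR2HSV)
m=cv2.inRange(h,(24,150,60),(36,255,255));c=max(cv2.findContours(m,0,2)[0],key=cv2.contourArea)
print(cv2.minEnclosingCircle(c),cv2.boundingRect(c))
(u,v),r=cv2.minEnclosingCircle(c)
X=onz('wrist',(u,v),.046,P('wrist'));print(X)
p,T=tool();print(1000*T.T@(np.array([X[0],X[1],.0153])-p))
E
```

```text
((282.5, 183.1666717529297), 23.24397850036621) (260, 163, 46, 43)
[0.4263 0.3094 0.046 ]
[215.8688   0.1395  -1.4315]
```

```bash
python3 -m inch '[[[12,0,0],[0,0,0]],[[22,0,0],[0,0,0]],[[22,0,0],[0,0,0]],[[22,0,0],[0,0,0]],[[22,0,0],[0,0,0]],[[22,0,0],[0,0,0]],[[22,0,0],[0,0,0]],[[20,0,0],[0,0,0]],[[18,0,0],[0,0,0]],[[14,0,0],[0,0,0]],[[10,0,0],[0,0,0]],[[6,0,0],[0,0,0]],[[4,0,0],[0,0,0]],[[0,0,0],[0,0,0]],[[0,0,0],[0,0,0]]]'
python3 -m inch '[[[0,0,0],[0,0,0]],[[0,0,0],[0,0,0]],[[0,0,0],[0,0,0]],[[0,0,0],[0,0,0]],[[0,0,0],[0,0,0]],[[0,0,0],[0,0,0]],[[0,0,0],[0,0,0]],[[0,0,0],[0,0,0]],[[0,0,0],[0,0,0]],[[0,0,0],[0,0,0]]]' 1 40
python3 -c "
from h import *
for n in ('scene','side'): cv2.imwrite(f'pics/{n}1.png',imaging.camera(n))
a=cv2.imread('pics/scene1.png');b=cv2.imread('pics/side1.png')
cv2.imwrite('pics/z4.png',np.hstack([cv2.resize(a[225:345,325:445],(400,400)),cv2.resize(b[130:230,150:250],(400,400))]))
print(tool())"
```

```text
time_s: 3.45
ee_pos: [0.4285, 0.3074, 0.0157]
ee_rot: [0.745, 1.439, -0.744]
wrist_force: [-0.2, -0.0, -0.2]
finger_gap: 0.0853
time_s: 4.28
ee_pos: [0.4288, 0.3071, 0.0161]
ee_rot: [0.746, 1.439, -0.744]
wrist_force: [-0.9, -0.1, 5.5]
finger_gap: 0.0467
(array([0.42875877, 0.30707081, 0.01611043]), array([[ 6.82137209e-04,  8.16333556e-01,  5.77580350e-01],
       [ 7.26212230e-04,  5.77579927e-01, -8.16333817e-01],
       [-9.99999504e-01,  9.76297585e-04, -1.98842653e-04]]))
```

View pics/z4.png

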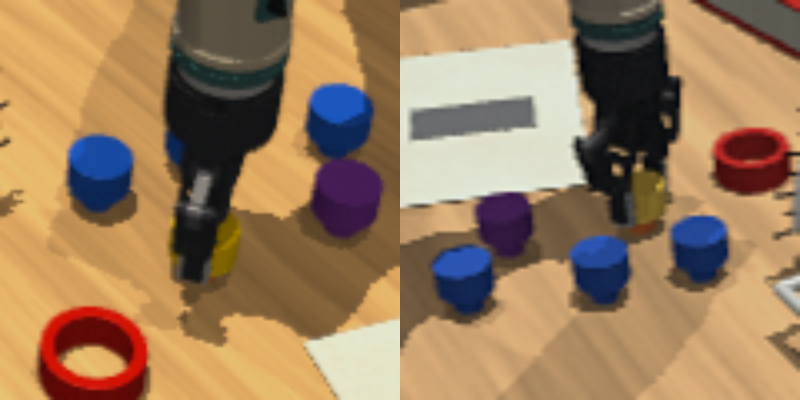

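```bash
python3 -m inch '[[[-6,0,0],[0,0,0]],[[-12,0,0],[0,0,0]],[[-22,0,0],[0,0,0]],[[-26,0,0],[0,0,0]],[[-26,0,0],[0,0,0]],[[-26,0,0],[0,0,0]],[[-26,0,0],[0,0,0]],[[-26,0,0],[0,0,0]],[[-26,0,0],[0,0,0]],[[-26,0,0],[0,0,0]],[[-20,0,0],[0,0,0]],[[-12,0,0],[0,0,0]],[[-6,0,0],[0,0,0]],[[0,0,0],[4,0,0]],[[0,0,0],[6,0,0]],[[0,0,0],[6,0,0]],[[0,0,0],[6,0,0]],[[0,0,0],[6,0,0]],[[0,0,0],[4,0,0]],[[0,0,0],[0,0,0]]]'
python3 - <<'E'
from h import *
np.set_printoptions(precision=4,suppress=True)
p,T=tool();print(p,T); g=np.array([.6005,.0368,p[2]]);print(1000*T.T@(g-p));s=telemetry.state();print(s['qpos'],s['finger_gap'],s['wrist_force'])
K=P('wrist');cv2.imwrite('pics/w2.png',imaging.camera('wrist'))
E
```

```text
time_s: 6.05
ee_pos: [0.4279, 0.3066, 0.2751]
ee_rot: [1.167, 1.235, -1.169]
wrist_force: [-0.9, -0.3, -0.4]
finger_gap: 0.0468
[0.4279 0.3066 0.2751] [[-0.0009  0.9985  0.0556]
 [-0.0008  0.0556 -0.9985]
 [-1.     -0.0009  0.0007]]
[  0.0634 157.3617 278.9355]
[-0.9712  0.427   0.4273  1.8117 -0.2125  0.9493 -0.3975] 0.046799527565911214 [-0.8512 -0.2631 -0.3887]
```

View pics/w2.png

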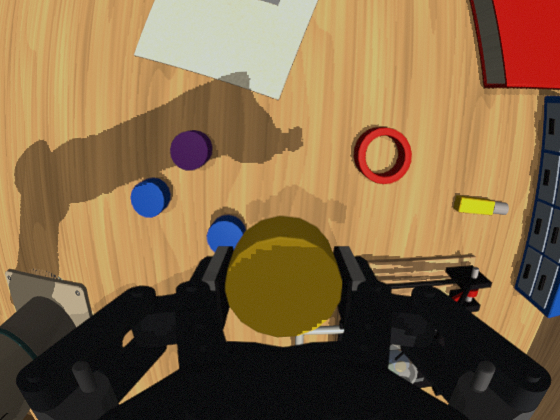

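```bash
python3 - <<'E'
from h import *
np.set_printoptions(precision=4,suppress=True)
im=cv2.imread('pics/w2.png');h=cv2.cvtColor(im,cv2.COLOR_BGR2HSV)[200:345,200:360]
m=cv2.inRange(h,(18,120,40),(36,255,255));m=cv2.morphologyEx(m,2,np.ones((9,9)));c=max(cv2.findContours(m,0,2)[0],key=cv2.contourArea)
(u,v),r=cv2.minEnclosingCircle(c);u+=200;v+=200;print(u,v,r,cv2.boundingRect(c))
p,T=tool()
for dz in(.027,.030,.033):
  X=onz('wrist',(u,v),p[2]+dz); Y=onz('wrist',(u+r,v),p[2]+dz);print(dz,1000*T.T@(X-p),'radius mm',1000*np.linalg.norm(Y-X))
E
python3 -m inch '[[[0,6,10],[0,0,0]],[[0,11,20],[0,0,0]],[[0,14,25],[0,0,0]],[[0,14,25],[0,0,0]],[[0,14,25],[0,0,0]],[[0,14,25],[0,0,0]],[[0,14,25],[0,0,0]],[[0,14,25],[0,0,0]],[[0,14,25],[0,0,0]],[[0,14,25],[0,0,0]],[[0,14,25],[0,0,0]],[[0,8,14],[0,0,0]],[[0,4,7],[0,0,0]],[[0,2,3],[0,0,0]],[[0,0,0],[0,0,0]],[[0,0,0],[0,0,0]],[[0,0,0],[0,0,0]]]'
python3 - <<'E'
from h import *
np.set_printoptions(precision=4,suppress=True)
p,T=tool();print(p,T); g=np.array([.6005,.0368,p[2]]);print(1000*T.T@(g-p));print(telemetry.state()['qpos'])
for n in ('scene','side','wrist'): cv2.imwrite(f'pics/{n}3.png',imaging.camera(n))
a=cv2.imread('pics/scene3.png');b=cv2.imread('pics/side3.png')
cv2.imwrite('pics/z5.png',np.hstack([cv2.resize(a[150:270,200:320],(400,400),interpolation=2),cv2.resize(b[110:220,235:345],(400,400),interpolation=2)]))
E
```

```text
282.5342025756836 279.8680648803711 64.56513214111328 (25, 16, 117, 129)
0.027 [-27.003   -0.1283  -5.0869] radius mm 26.404595424513328
0.03 [-30.004   -0.1263  -6.7123] radius mm 25.723023483286013
0.033 [-33.005   -0.1242  -8.3377] radius mm 25.0414515420587
time_s: 7.52
ee_pos: [0.6006, 0.0391, 0.2752]
ee_rot: [1.165, 1.238, -1.165]
wrist_force: [-0.1, 0.7, 0.6]
finger_gap: 0.0468
[0.6006 0.0391 0.2752] [[-0.0007  0.9982  0.0599]
 [ 0.0011  0.0599 -0.9982]
 [-1.     -0.0006 -0.0011]]
[-0.0023 -0.2754  2.2571]
[-0.3798  0.5452  0.4333  1.6104 -0.256   1.0432  0.188 ]
```

View pics/z5.png

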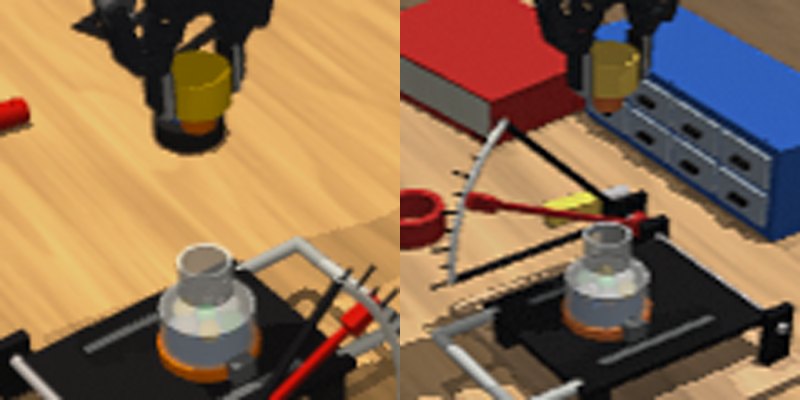

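View pics/wrist3.png

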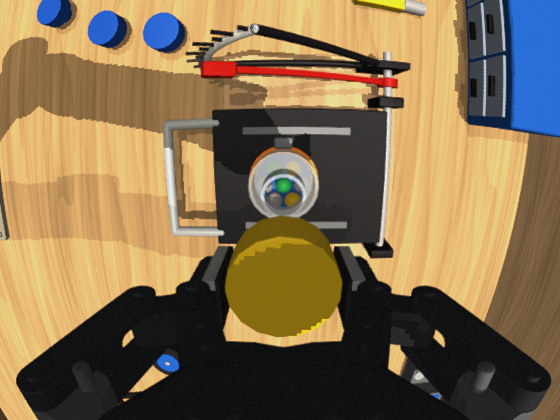

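```bash
python3 - <<'E'
from h import *
a=cv2.imread('pics/scene3.png');b=cv2.imread('pics/side3.png')
cv2.imwrite('pics/z6.png',np.hstack([cv2.resize(a[160:200,240:280],(400,400),interpolation=2),cv2.resize(b[110:150,280:320],(400,400),interpolation=2)]))
w=cv2.imread('pics/wrist3.png')
cv2.imwrite('pics/z7.png',np.hstack([cv2.resize(w[150:230,243:323],(400,400),interpolation=2),cv2.resize(w[205:345,215:355],(400,400),interpolation=2)]))
E
```

```text
(no output)
```

View pics/z6.png

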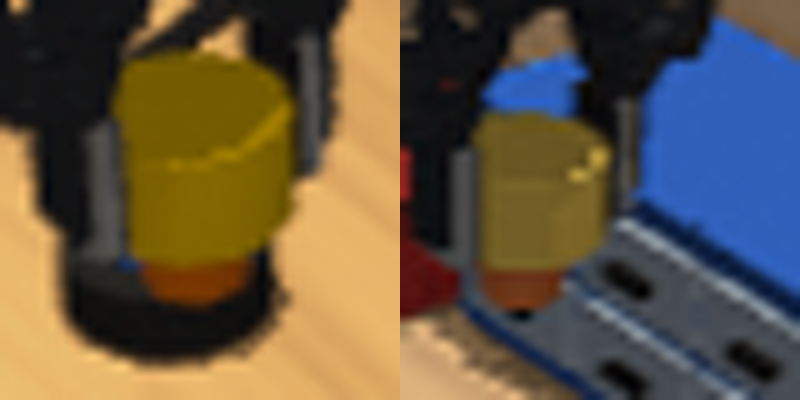

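View pics/z7.png

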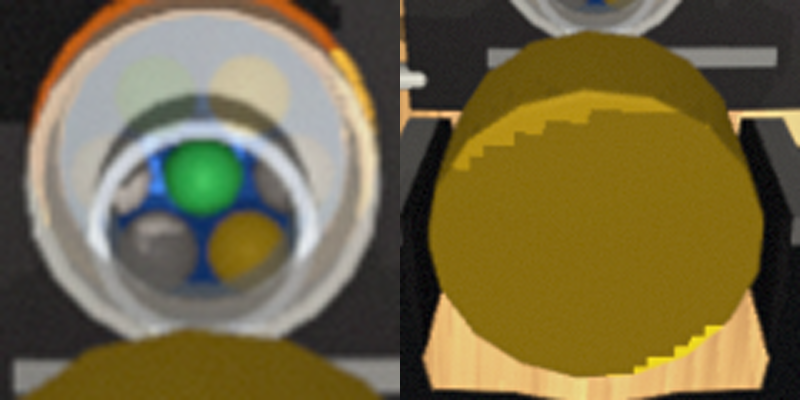

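```bash
python3 - <<'E'
from h import *
np.set_printoptions(precision=4,suppress=True)
p,T=tool()
tf=lambda X:1000*T.T@(X-p)
S=lambda x,y:(240+x/10-.5,160+y/10-.5);D=lambda x,y:(280+x/10-.5,110+y/10-.5)
for nm,s,d in(('top',S(204,107),D(141,150)),('foot',S(196,288),D(121,293))):
  X,e=tri(('scene',s),('side',d));print(nm,X,e,'tool',tf(X))
X,e=tri(('scene',(261.4,227.6)),('side',(292.4,174.5)));print('mouth tool',tf(X))
uv=(215+196/2.857-.5,205+234/2.857-.5)
for dz in(.027,.030): print('wrist top',tf(onz('wrist',uv,p[2]+dz)))
for v in(194.5,196,198):
  A=onz('wrist',(283.3,v),.14);B=onz('wrist',(283.3+23.2,v),.14);print('wrist mouth',A,tf(A),1000*np.linalg.norm(A-B))
E
```

```text
top [0.6009 0.0392 0.3041] [np.float64(0.004510986281194062), np.float64(0.004510986281194134)] tool [-28.7276   0.0797  -0.6402]
foot [0.6021 0.0424 0.2573] [np.float64(2.3652956506352733e-05), np.float64(2.365295650616504e-05)] tool [18.0039  1.4605 -3.706 ]
mouth tool [137.0901  -0.3574   2.1064]
wrist top [-26.9988   0.0719  -2.0131]
wrist top [-29.9979   0.0681  -3.7164]
wrist mouth [0.6012 0.0404 0.14  ] [135.3341   0.4836  -1.6682] 20.46634168157607
wrist mouth [0.6013 0.039  0.14  ] [135.3333   0.4833  -0.3088] 20.490102831621147
wrist mouth [0.6014 0.0372 0.14  ] [135.3323   0.483    1.5085] 20.522321937112892
```

```bash
python3 -m inch '[[[6,0,1],[0,0,0]],[[12,0,1],[0,0,0]],[[16,0,1],[0,0,0]],[[16,0,0],[0,0,0]],[[16,0,0],[0,0,0]],[[16,0,0],[0,0,0]],[[10,0,0],[0,0,0]],[[6,0,0],[0,0,0]],[[4,0,0],[0,0,0]],[[0,0,0],[0,0,0]],[[0,0,0],[0,0,0]],[[0,0,0],[0,0,0]]]'
python3 - <<'E'
from h import *
for n in ('scene','side','wrist'): cv2.imwrite(f'pics/{n}4.png',imaging.camera(n))
a=cv2.imread('pics/scene4.png');b=cv2.imread('pics/side4.png')
cv2.imwrite('pics/z8.png',np.hstack([cv2.resize(a[195:245,235:285],(400,400),interpolation=2),cv2.resize(b[140:190,267:317],(400,400),interpolation=2)]))
E
```

```text
time_s: 8.67
ee_pos: [0.602, 0.0343, 0.1741]
ee_rot: [1.168, 1.235, -1.166]
wrist_force: [0.6, -0.2, -1.5]
finger_gap: 0.047
```

View pics/z8.png

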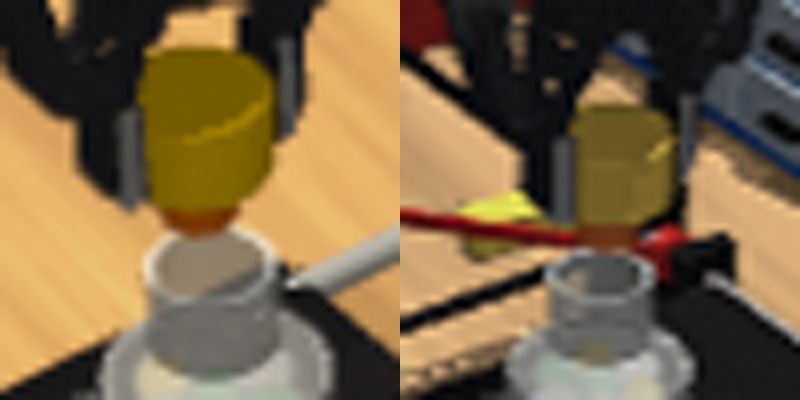

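View pics/wrist4.png

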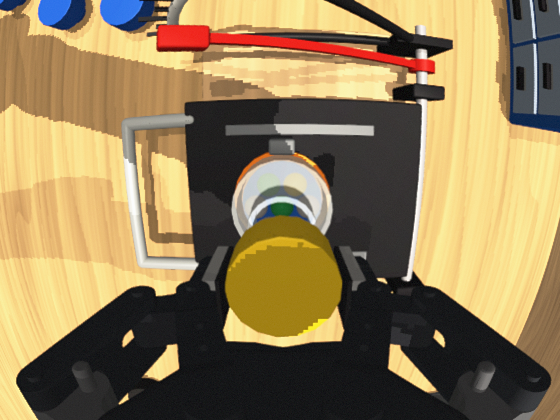

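```bash
python3 - <<'E'
from h import *
np.set_printoptions(precision=4,suppress=True)
S=lambda x,y:(235+x/8-.5,195+y/8-.5);D=lambda x,y:(267+x/8-.5,140+y/8-.5)
p,T=tool();print(p)
M,e=tri(('scene',S(211.5,268)),('side',D(201,279)));print('mouth',M,e)
F,e=tri(('scene',S(199,221)),('side',D(207,235)));print('foot',F,e)
H,e=tri(('scene',S(206,84)),('side',D(222,130)));print('top',H,e)
for uv,Y in((S(199,221),'scene'),(D(207,235),'side')): print(Y,onz(Y,uv,p[2]-.017))
A=proj('scene',[.6,.036,.14]);B=proj('scene',[.6,.036,.157]);print(B-A,proj('side',[.6,.036,.157])-proj('side',[.6,.036,.14]))
print(1000*T.T@(M-F),1000*T.T@(M-H))
E
```

```text
[0.6018 0.0344 0.174 ]
mouth [0.6007 0.038  0.138 ] [np.float64(0.00034443517589032626), np.float64(0.00034443517589025123)]
foot [0.6035 0.0376 0.157 ] [np.float64(9.216382114472353e-05), np.float64(9.216382114483265e-05)]
top [0.6017 0.0339 0.2049] [np.float64(0.004453218057834351), np.float64(0.004453218057834447)]
scene [0.6035 0.0375 0.157 ]
side [0.6035 0.0378 0.157 ]
[-0.3004 -5.5424] [ 0.0669 -4.7451]
[19.0523 -2.7536 -0.4738] [66.9108 -0.7855 -4.0845]
```

```bash
python3 -m inch '[[[0,-1.5,0],[0,0,0]],[[0,-1,0],[0,0,0]],[[5,0,0],[0,0,0]],[[5,0,0],[0,0,0]],[[5,0,0],[0,0,0]],[[4,0,0],[0,0,0]],[[4,0,0],[0,0,0]],[[3,0,0],[0,0,0]],[[3,0,0],[0,0,0]],[[0,0,0],[0,0,0]],[[0,0,0],[0,0,0]],[[0,0,0],[0,0,0]]]'
python3 - <<'E'
from h import *
print(telemetry.state()['wrist_force'],telemetry.state()['torque'])
for n in ('scene','side'): cv2.imwrite(f'pics/{n}5.png',imaging.camera(n))
a=cv2.imread('pics/scene5.png');b=cv2.imread('pics/side5.png')
cv2.imwrite('pics/z9.png',np.hstack([cv2.resize(a[195:245,235:285],(400,400),interpolation=2),cv2.resize(b[140:190,267:317],(400,400),interpolation=2)]))
E
```

```text
time_s: 9.82
ee_pos: [0.5991, 0.0347, 0.1444]
ee_rot: [1.167, 1.236, -1.166]
wrist_force: [0.7, 2.2, -0.5]
finger_gap: 0.0467
[ 0.66166365  2.21176125 -0.51127465] [ 0.4702056  -0.3015125   0.01159439]
```

View pics/z9.png

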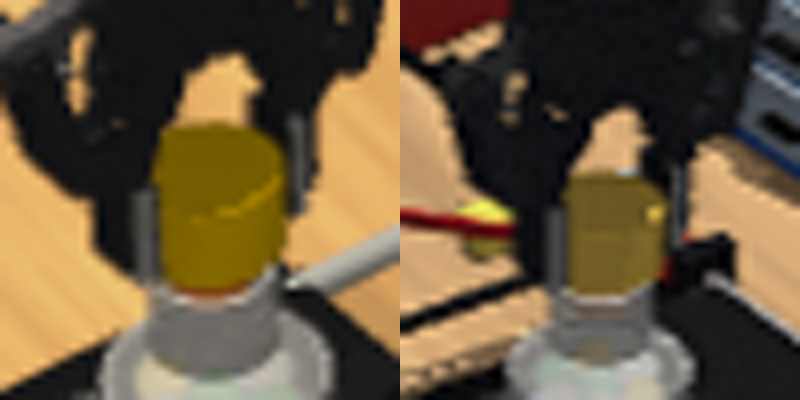

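```bash
python3 -m inch '[[[0,0,-0.8],[0,0,0]],[[1,0,0],[0,0,0]],[[1,0,0],[0,0,0]],[[1,0,0],[0,0,0]],[[1,0,0],[0,0,0]],[[0,0,0],[0,0,0]],[[0,0,0],[0,0,0]]]'
python3 -m inch '[[[1,0,0],[0,0,0]],[[0,0,0],[0,0,0]],[[0,0,0],[0,0,0]]]'
```

```text
time_s: 10.5
ee_pos: [0.5994, 0.0354, 0.1405]
ee_rot: [1.167, 1.235, -1.166]
wrist_force: [2.4, 3.1, 0.8]
finger_gap: 0.0468
time_s: 10.75
ee_pos: [0.5994, 0.0355, 0.1395]
ee_rot: [1.167, 1.235, -1.165]
wrist_force: [2.9, 3.6, 1.3]
finger_gap: 0.0468
```

```bash
python3 -m inch '[[[0,0.7,-0.8],[0,0,0]],[[1,0,0],[0,0,0]],[[1,0,0],[0,0,0]],[[0,0,0],[0,0,0]],[[0,0,0],[0,0,0]]]'
python3 -m inch '[[[1,0,0],[0,0,0]],[[0.5,0,0],[0,0,0]],[[0,0,0],[0,0,0]],[[0,0,0],[0,0,0]]]'
python3 - <<'E'
from h import *
print(telemetry.state()['wrist_force'],telemetry.state()['torque'])
for n in ('scene','side'): cv2.imwrite(f'pics/{n}6.png',imaging.camera(n))
a=cv2.imread('pics/scene6.png');b=cv2.imread('pics/side6.png')
cv2.imwrite('pics/z10.png',np.hstack([cv2.resize(a[195:245,235:285],(400,400),interpolation=2),cv2.resize(b[140:190,267:317],(400,400),interpolation=2)]))
E
```

```text
time_s: 11.17
ee_pos: [0.5996, 0.0358, 0.138]
ee_rot: [1.167, 1.236, -1.167]
wrist_force: [-0.0, 2.4, 7.0]
finger_gap: 0.0466
time_s: 11.5
ee_pos: [0.5996, 0.0358, 0.1379]
ee_rot: [1.168, 1.236, -1.166]
wrist_force: [-2.8, 3.6, 17.1]
finger_gap: 0.0468
[-2.82264141  3.56487333 17.14752271] [0.66303538 0.46038183 0.01731804]
```

View pics/z10.png

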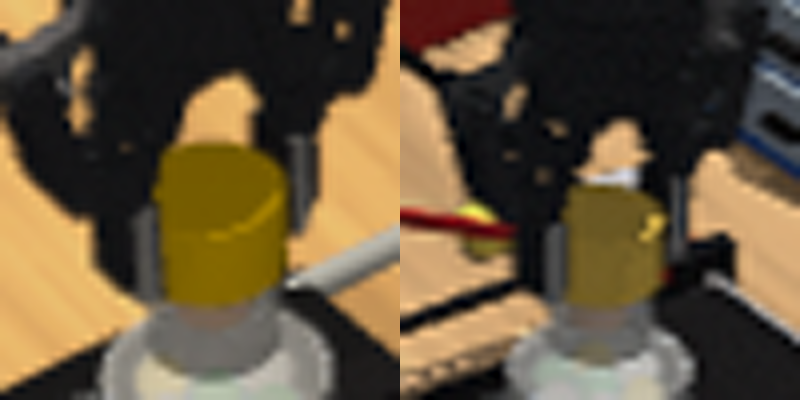

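```bash
python3 -m inch '[[[-0.8,0,0],[0,0,0]],[[0,0,0],[0,0,0]],[[0,0,0],[0,0,0]],[[0,0,0],[0,0,0]],[[0,0,0],[0,0,0]],[[0,0,0],[0,0,0]],[[0,0,0],[0,0,0]],[[0,0,0],[0,0,0]],[[0,0,0],[0,0,0]]]' 0
python3 -m inch '[[[-4,0,0],[0,0,0]],[[-10,0,0],[0,0,0]],[[-18,0,0],[0,0,0]],[[-20,0,0],[0,0,0]],[[-20,0,0],[0,0,0]],[[-14,0,0],[0,0,0]],[[-8,0,0],[0,0,0]],[[-4,0,0],[0,0,0]],[[0,0,0],[0,0,0]],[[0,0,0],[0,0,0]]]'
python3 - <<'E'
from h import *
print(telemetry.state()['wrist_force'],telemetry.state()['torque'])
for n in ('scene','side','wrist'): cv2.imwrite(f'pics/{n}7.png',imaging.camera(n))
a=cv2.imread('pics/scene7.png');b=cv2.imread('pics/side7.png')
cv2.imwrite('pics/z11.png',np.hstack([cv2.resize(a[195:245,235:285],(400,400),interpolation=2),cv2.resize(b[140:190,267:317],(400,400),interpolation=2)]))
E
```

```text
time_s: 12.35
ee_pos: [0.5995, 0.0358, 0.1365]
ee_rot: [1.167, 1.236, -1.167]
wrist_force: [0.9, -0.4, -0.2]
finger_gap: 0.0851
time_s: 13.18
ee_pos: [0.5991, 0.036, 0.2342]
ee_rot: [1.166, 1.237, -1.167]
wrist_force: [-0.4, 0.1, 0.3]
finger_gap: 0.0852
[-0.44742904  0.12766021  0.31456624] [-0.02291641  0.02010652 -0.03524126]
```

View pics/z11.png

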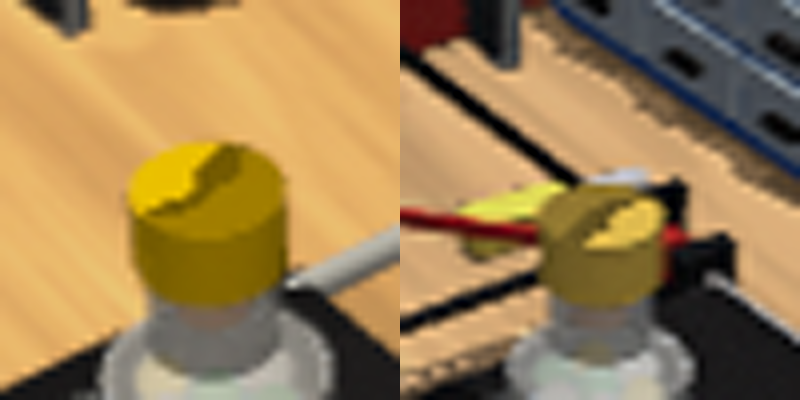

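View pics/wrist7.png

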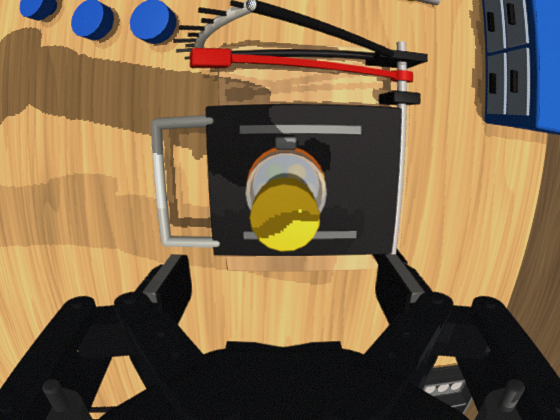

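```bash
python3 - <<'E'
from h import *
np.set_printoptions(precision=4,suppress=True)
S=lambda x,y:(235+x/8-.5,195+y/8-.5);D=lambda x,y:(267+x/8-.5,140+y/8-.5)
print(tri(('scene',S(207.5,193)),('side',D(202,217))),tri(('scene',S(211.5,268)),('side',D(201,279))))
w=cv2.imread('pics/wrist7.png');K=P('wrist')
cv2.imwrite('pics/z12.png',cv2.resize(w[100:270,140:280],(659,600)[:2],interpolation=2))
# handle line points in wrist: corner approx
for uv in((157,123),(163,242),(160,182)): print(uv,onz('wrist',uv,.05,K))
for uv in((402,105),(396,252)): print('hinge',onz('wrist',uv,.05,K))
p,T=tool();print(p)
E
```

```text
(array([0.6004, 0.0373, 0.1661]), [np.float64(0.0003575536397721976), np.float64(0.00035755363977201356)]) (array([0.6007, 0.038 , 0.138 ]), [np.float64(0.00034443517589032626), np.float64(0.00034443517589025123)])
(157, 123) [0.4634 0.0961 0.05  ]
(163, 242) [ 0.4666 -0.0363  0.05  ]
(160, 182) [0.4665 0.033  0.05  ]
hinge [0.7168 0.129  0.05  ]
hinge [ 0.7319 -0.0332  0.05  ]
[0.5989 0.0359 0.2336]
```

View pics/z12.png

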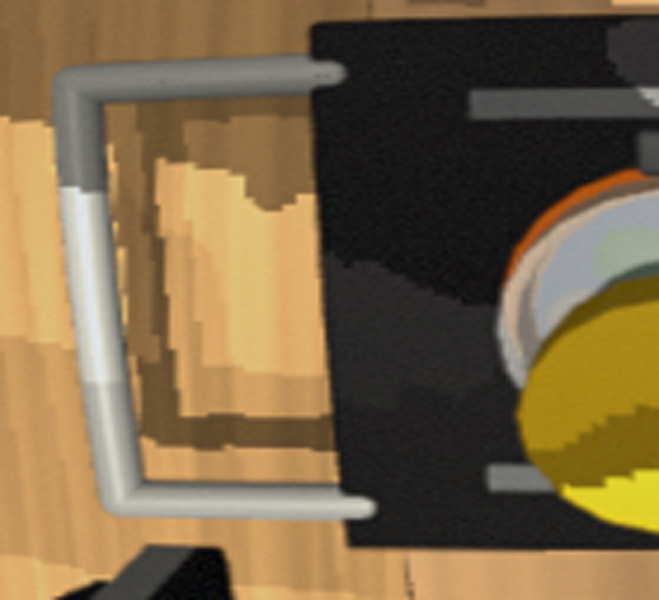

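Stopper top measures 28 mm above the rim, as it should when fully home, and the flap lies flat. Next I go to the handle.

```bash
python3 - <<'E'
from h import *
np.set_printoptions(precision=4,suppress=True)
p,T=tool();K,W=P('wrist');print('cam tool',T.T@(-W[:3,:3].T@W[:3,3]-p)*1000)
print(1000*T.T@(np.array([.466,.031,.031])-p))
E
python3 -m inch '[[[0,-8,0],[0,0,0]],[[0,-16,0],[0,0,0]],[[0,-20,0],[0,0,0]],[[0,-20,0],[0,0,0]],[[0,-20,0],[0,0,0]],[[0,-20,0],[0,0,0]],[[0,-16,-1],[0,0,0]],[[0,-8,-1],[0,0,0]],[[0,-5,-1],[0,0,0]],[[0,0,0],[0,0,0]],[[0,0,0],[0,0,0]]]' 0.5
python3 - <<'E'
from h import *
np.set_printoptions(precision=4,suppress=True)
p,T=tool();print(p,T);print(1000*T.T@(np.array([.466,.031,.031])-p));print(telemetry.state()['qpos'])
cv2.imwrite('pics/wrist8.png',imaging.camera('wrist'))
cv2.imwrite('pics/side8.png',imaging.camera('side'))
E
```

```text
cam tool [-143.2563   -0.0645  -68.109 ]
[ 202.8589 -132.5303   -2.7952]
time_s: 14.25
ee_pos: [0.4673, 0.0314, 0.2347]
ee_rot: [1.167, 1.235, -1.166]
wrist_force: [0.5, -0.3, -0.4]
finger_gap: 0.0427
[0.4673 0.0314 0.2347] [[ 0.001   0.9983  0.0579]
 [-0.      0.0579 -0.9983]
 [-1.      0.001   0.0001]]
[203.6987  -1.5345   0.3522]
[-0.4508  0.395   0.4446  2.0107 -0.2365  0.7839  0.1903]
```

View pics/wrist8.png

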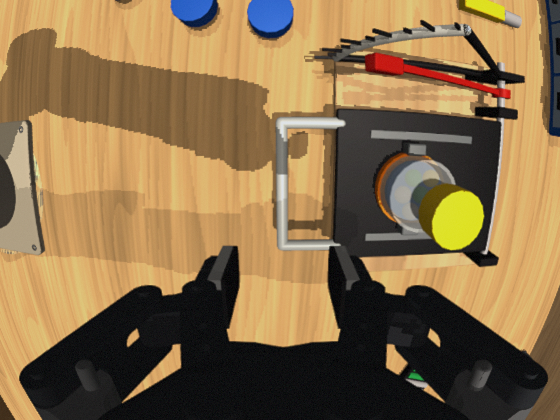

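```bash
python3 - <<'E'
from h import *
np.set_printoptions(precision=4,suppress=True)
p,T=tool()
for uv in((281,123),(283,243),(282,183)): 
  X=onz('wrist',uv,.05);print(X,1000*T.T@(X-p))
E
python3 -m inch '[[[10,0,0],[0,0,0]],[[18,0,0],[0,0,0]],[[20,0,0],[0,0,0]],[[20,0,0],[0,0,0]],[[20,0,0],[0,0,0]],[[20,0,0],[0,0,0]],[[20,0,0],[0,0,0]],[[18,-0.6,0],[0,0,0]],[[14,0,0],[0,0,0]],[[12,0,0],[0,0,0]],[[10,0,0],[0,0,0]],[[8,0,0],[0,0,0]],[[6,0,0],[0,0,0]],[[4,0,0],[0,0,0]],[[3,0,0],[0,0,0]],[[0,0,0],[0,0,0]],[[0,0,0],[0,0,0]]]'
python3 - <<'E'
from h import *
print(telemetry.state()['qpos'])
for n in ('scene','side'): cv2.imwrite(f'pics/{n}9.png',imaging.camera(n))
a=cv2.imread('pics/scene9.png');b=cv2.imread('pics/side9.png')
cv2.imwrite('pics/z13.png',np.hstack([cv2.resize(a[165:285,225:345],(400,400),interpolation=2),cv2.resize(b[130:230,200:300],(400,400),interpolation=2)]))
E
```

```text
[0.4624 0.0945 0.05  ] [184.593   -1.6491 -63.4599]
[ 0.4717 -0.0327  0.05  ] [184.6354   0.2871  64.0618]
[0.4669 0.0333 0.05  ] [184.6134  -0.7085  -2.0969]
time_s: 15.77
ee_pos: [0.4661, 0.0312, 0.0318]
ee_rot: [1.167, 1.236, -1.167]
wrist_force: [-0.3, 0.7, -0.7]
finger_gap: 0.0428
[-0.2479864   0.74224366  0.17953572  2.16816369 -0.47451479  0.2672915
  0.40225344]
```

View pics/z13.png

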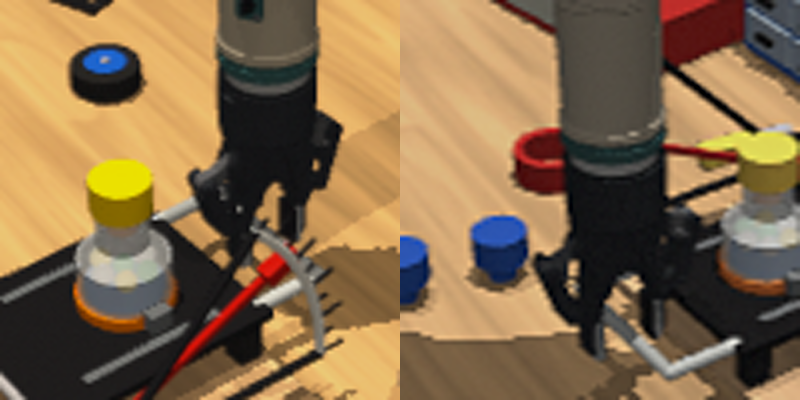

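The fingers straddle the bar mid-span, one of them inside the gap. I close on it.

```bash
python3 -m inch '[[[0,0,0],[0,0,0]],[[0,0,0],[0,0,0]],[[0,0,0],[0,0,0]],[[0,0,0],[0,0,0]],[[0,0,0],[0,0,0]],[[0,0,0],[0,0,0]],[[0,0,0],[0,0,0]],[[0,0,0],[0,0,0]]]' 1 60
python3 - <<'E'
from h import *
np.set_printoptions(precision=4,suppress=True)
s=telemetry.state();print(s['wrist_force'],s['torque'])
p,T=tool();print(p);h=np.array([.7203,.0443,.05]);d=T.T@(h-p);print('hinge in tool mm',1000*d)
# rigid rotation about hinge by a about world axis tool z; check sense
for sgn in(1,-1):
  for a in(2.,25.):
    Rm=R.from_rotvec([0,0,sgn*np.radians(a)]).as_matrix()
    sh=1000*(d-Rm@d);print(sgn,a,'shift(tool)',sh,'world dz',(T@sh)[2])
# pointer tip direction
ex=np.array([.9982,.0599,0]);
# from tip observed
t=np.array([.5382,.1484,.1342]);v=t-h;print('ptr ang',np.arctan2(v[2],-(v@ex)),np.hypot(v[2],v@ex),v@[-.0599,.9982,0])
E
```

```text
time_s: 16.53
ee_pos: [0.4659, 0.0313, 0.0319]
ee_rot: [1.167, 1.236, -1.166]
wrist_force: [-0.7, 0.2, 5.3]
finger_gap: 0.0101
[-0.6966  0.1887  5.3423] [-0.0144  0.2243  0.0697]
[0.4659 0.0313 0.0319]
hinge in tool mm [-18.0274 254.7524   1.6289]
1 2.0 shift(tool) [8.8797 0.7843 0.    ] world dz -8.879674161378277
1 25.0 shift(tool) [105.974  31.487   0.   ] world dz -105.97103642272764
-1 2.0 shift(tool) [-8.9017 -0.474   0.    ] world dz 8.901666706358775
-1 25.0 shift(tool) [-109.352    16.2496    0.    ] world dz 109.35354069082638
ptr ang 0.4472533315018677 0.19468628218689912 0.11482041
```

```bash
python3 -m inch '[[[-4.5,-0.2,0],[0,0,-1]],[[-8.9,-0.5,0],[0,0,-2]],[[-8.9,-0.5,0],[0,0,-2]],[[-8.9,-0.5,0],[0,0,-2]],[[-4.5,-0.2,0],[0,0,-1]],[[0,0,0],[0,0,0]],[[0,0,0],[0,0,0]]]'
cat > chk.py <<'E'
from h import *
np.set_printoptions(precision=4,suppress=True)
s=telemetry.state();print('F',s['wrist_force'],'M',s['torque'],'gap',s['finger_gap'],'q',s['qpos'])
p,T=tool();g=p+T@[-.0187,0,0];h=np.array([.7203,.0443,.05]);ex=np.array([.9982,.0599,0])
v=g-h;print('grasp',g,'flap ang',np.arctan2(v[2],-(v@ex)),'r',np.hypot(v[2],v@ex),'lat',v@[-.0599,.9982,0],'tool pitch',np.arctan2(-T[0,0],-T[2,0]),'tool y-yaw tilt',T[2,2])
E
python3 chk.py
```

```text
time_s: 17.12
ee_pos: [0.4658, 0.0313, 0.067]
ee_rot: [1.094, 1.334, -1.269]
wrist_force: [-0.7, -0.1, -2.1]
finger_gap: 0.01
F [-0.7358 -0.0841 -2.1332] M [-0.0607 -0.2042  0.0645] gap 0.010002936156063267 q [-0.3297  0.7286  0.3181  2.0317 -0.3906  0.5849  0.3297]
grasp [0.4684 0.0314 0.0855] flap ang 0.1397537343339223 r 0.2547422842059906 lat 0.0022474384602583874 tool pitch 0.13926499112409044 tool y-yaw tilt 0.00019000688203410498
```

```bash
python3 -m inch '[[[-4.5,-0.2,0],[0,0,-1]],[[-8.9,-0.5,0],[0,0,-2]],[[-8.9,-0.5,0],[0,0,-2]],[[-8.9,-0.5,0],[0,0,-2]],[[-8.9,-0.5,0],[0,0,-2]],[[-8.9,-0.5,0],[0,0,-2]],[[-8.9,-0.5,0],[0,0,-2]],[[-4.5,-0.2,0],[0,0,-1]],[[0,0,0],[0,0,0]],[[0,0,0],[0,0,0]],[[0,0,0],[0,0,0]]]'
python3 chk.py; python3 - <<'E'
from h import *
for n in ('scene','side','wrist'): cv2.imwrite(f'pics/{n}10.png',imaging.camera(n))
np.save('w10.npy',P('wrist')[1])
a=cv2.imread('pics/scene10.png');b=cv2.imread('pics/side10.png')
cv2.imwrite('pics/z14.png',np.hstack([cv2.resize(a[195:325,205:335],(400,400),interpolation=2),cv2.resize(b[130:230,220:320],(400,400),interpolation=2)]))
E
```

```text
time_s: 18.03
ee_pos: [0.4772, 0.032, 0.1278]
ee_rot: [0.952, 1.503, -1.445]
wrist_force: [-0.9, -0.4, -1.8]
finger_gap: 0.0103
F [-0.9207 -0.4443 -1.7879] M [ 0.0454 -0.2749 -0.0122] gap 0.010266822991848454 q [-0.3481  0.7666  0.3922  1.7538 -0.2843  1.0748  0.2399]
grasp [0.4842 0.0324 0.1452] flap ang 0.38284432862562756 r 0.2548048487935341 lat 0.0022881284998640785 tool pitch 0.38346237767232416 tool y-yaw tilt -0.00041842589059970514
```

View pics/z14.png

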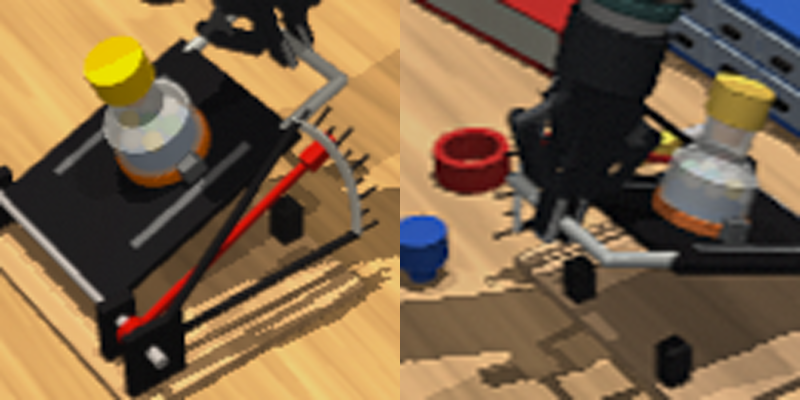

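View pics/wrist10.png

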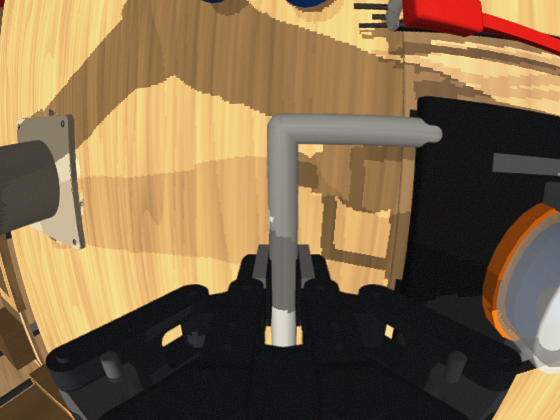

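```bash
python3 - <<'E'
from h import *
a=cv2.imread('pics/scene10.png');b=cv2.imread('pics/side10.png');a0=cv2.imread('pics/side0.png')
cv2.imwrite('pics/z15.png',cv2.resize(a[205:265,265:335],(700,600),interpolation=2))
cv2.imwrite('pics/z16.png',np.hstack([cv2.resize(a0[145:185,240:280],(400,400),interpolation=2),cv2.resize(b[165:205,240:280],(400,400),interpolation=2)]))
E
```

```text
(no output)
```

View pics/z15.png

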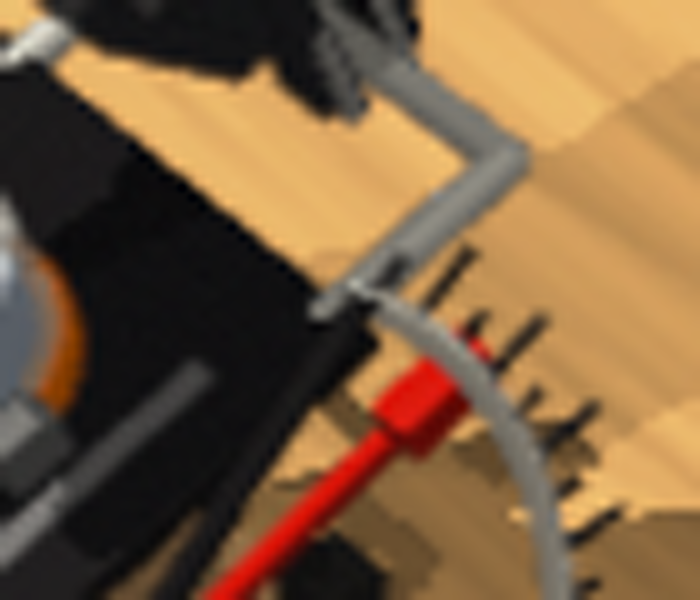

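View pics/z16.png

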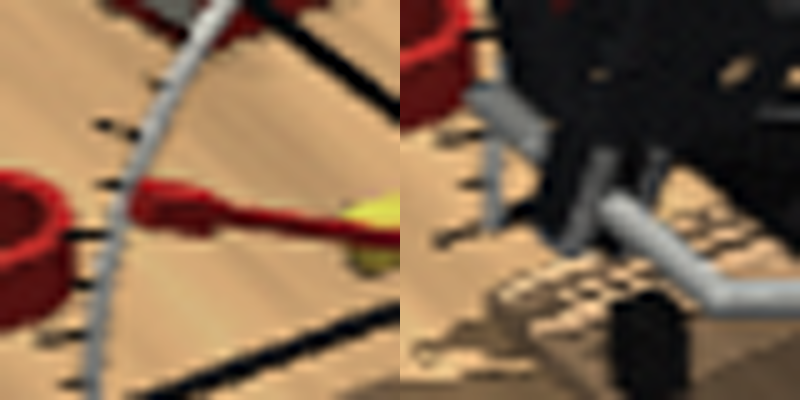

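```bash
python3 - <<'E'
from h import *
np.set_printoptions(precision=4,suppress=True)
h=np.array([.7203,.0443,.05])
obs=[('ptr scene','scene',(307.7,243.8),.113),('ptr side','side',(256.7,165.1),.113),('hnd+ scene','scene',(314.2,220.7),.062),('hnd- side','side',(271,194.2),-.062)]
for yaw in(2,3.4,5):
  y=np.radians(yaw);ex=np.array([np.cos(y),np.sin(y),0]);ey=np.array([-np.sin(y),np.cos(y),0])
  hh=np.array([.6005,.0372,.05])+.12*ex
  for nm,c,uv,l in obs:
    o,d=ray(c,uv);X=o+d*((hh+l*ey-o)@ey)/(d@ey);v=X-hh
    print(yaw,nm,X,'ang %.3f r %.4f'%(np.arctan2(v[2],-(v@ex)),np.hypot(v[2],v@ex)))
  t,e=tri(('scene',(307.7,243.8)),('side',(256.7,165.1)));v=t-hh;print('tri ptr',np.arctan2(v[2],-(v@ex)),np.hypot(v[2],v@ex),v@ey,e)
E
```

```text
2 ptr scene [0.5398 0.1481 0.1353] ang 0.450 r 0.1963
2 ptr side [0.5375 0.1481 0.1348] ang 0.442 r 0.1982
2 hnd+ scene [0.4825 0.0951 0.1447] ang 0.382 r 0.2542
2 hnd- side [ 0.49   -0.0287  0.142 ] ang 0.376 r 0.2503
tri ptr 0.4431732505234812 0.1972601681519721 0.11270757025728864 [np.float64(0.0009402337171268963), np.float64(0.0009402337171269123)]
3.4 ptr scene [0.5388 0.1467 0.1339] ang 0.447 r 0.1942
3.4 ptr side [0.5367 0.1466 0.1358] ang 0.451 r 0.1968
3.4 hnd+ scene [0.4803 0.0922 0.1418] ang 0.370 r 0.2539
3.4 hnd- side [ 0.4884 -0.0316  0.1442] ang 0.380 r 0.2541
tri ptr 0.44927440526306833 0.1947604245646587 0.11409597511705762 [np.float64(0.0009402337171268963), np.float64(0.0009402337171269123)]
5 ptr scene [0.5376 0.1451 0.1322] ang 0.443 r 0.1918
5 ptr side [0.5359 0.145  0.1369] ang 0.461 r 0.1953
5 hnd+ scene [0.4777 0.0887 0.1385] ang 0.356 r 0.2538
5 hnd- side [ 0.4865 -0.035   0.1469] ang 0.384 r 0.2587
tri ptr 0.45653432289719603 0.1918764124329153 0.11559926771327847 [np.float64(0.0009402337171268963), np.float64(0.0009402337171269123)]
```

```bash
python3 -m inch '[[[-4.4,-0.2,0],[0,0,-1]],[[-4.4,-0.2,0],[0,0,-1]],[[-4.4,-0.2,0],[0,0,-1]],[[-3.1,-0.1,0],[0,0,-0.7]],[[0,0,0],[0,0,0]],[[0,0,0],[0,0,0]],[[0,0,0],[0,0,0]]]'
python3 chk.py; python3 - <<'E'
from h import *
for n in ('scene','side','wrist'): cv2.imwrite(f'pics/{n}11.png',imaging.camera(n))
a=cv2.imread('pics/scene11.png')
cv2.imwrite('pics/z17.png',cv2.resize(a[190:320,200:340],(800,743),interpolation=2)[:600])
E
```

```text
time_s: 18.77
ee_pos: [0.4829, 0.0324, 0.1436]
ee_rot: [0.91, 1.547, -1.492]
wrist_force: [-3.4, 0.9, 0.0]
finger_gap: 0.0097
F [-3.3944  0.9296  0.0276] M [ 0.1685  0.2568 -0.0518] gap 0.009654492159214087 q [-0.3412  0.7888  0.3971  1.6719 -0.2672  1.1987  0.2258]
grasp [0.491  0.0328 0.1605] flap ang 0.44844683069793145 r 0.2547822403635213 lat 0.0022888010266986377 tool pitch 0.44892806611195535 tool y-yaw tilt -0.0003515050547928944
```

View pics/z17.png

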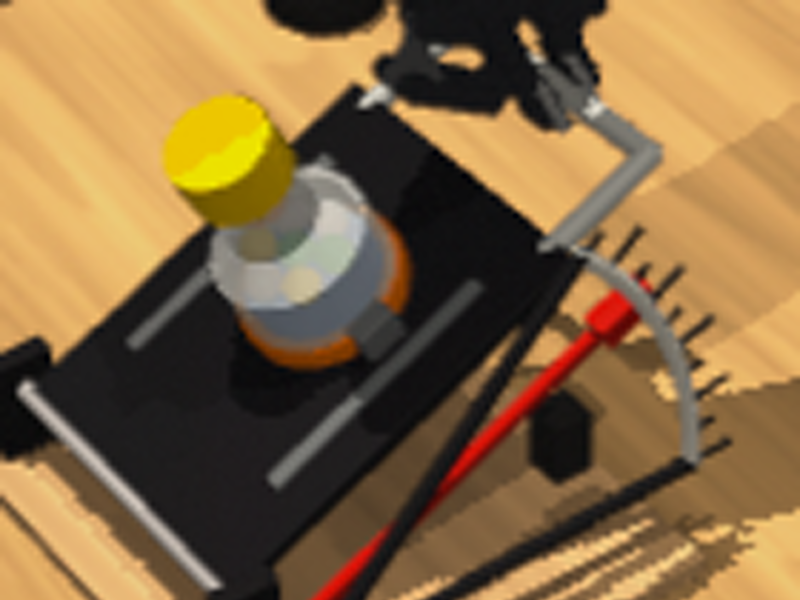

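View pics/wrist11.png

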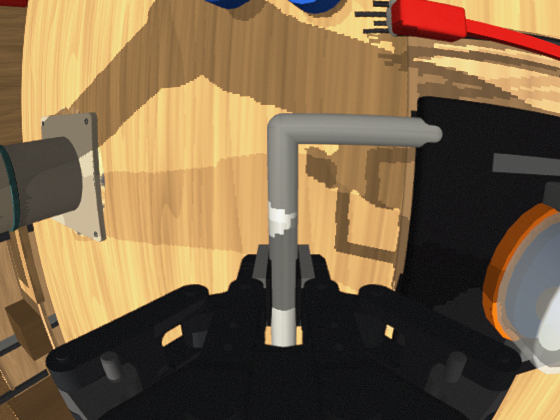

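View pics/side11.png

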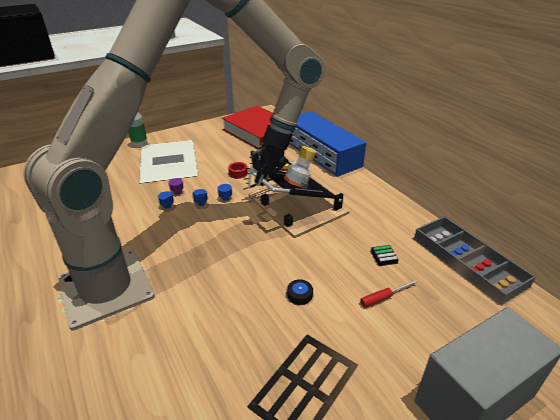

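```bash
python3 - <<'E'
from h import *
np.set_printoptions(precision=4,suppress=True)
a=cv2.imread('pics/scene11.png')
def red(im,box):
    x0,y0,x1,y1=box;h=cv2.cvtColor(im[y0:y1,x0:x1],cv2.COLOR_BGR2HSV)
    m=cv2.inRange(h,(0,170,60),(6,255,255))|cv2.inRange(h,(174,170,60),(180,255,255))
    n,l,st,_=cv2.connectedComponentsWithStats(m);out=np.argwhere(m>0)[:,::-1]+[x0,y0]
    return out.astype(np.float32)
pts=red(a,(250,235,320,300)); print(len(pts),pts.min(0),pts.max(0))
f=cv2.fitLine(pts,cv2.DIST_HUBER,0,.01,.01).ravel();print('scene arm',f)
b=cv2.imread('pics/side0.png');pb=red(b,(252,155,305,180));print(len(pb),pb.min(0),pb.max(0))
g=cv2.fitLine(pb,cv2.DIST_HUBER,0,.01,.01).ravel();print('side arm',g)
def ends(f,x0,x1): return [(x,f[3]*0+f[3]+(x-f[2])*f[1]/f[0]) if 0 else (x,f[3]+(x-f[2])*f[1]/f[0]) for x in(x0,x1)]
k=800/140
Z=lambda x,y:(200+x/k-.5,190+y/k-.5)
slot=[Z(275,484),Z(479,286)]
for yaw in(2,3.4,5):
  y=np.radians(yaw);ex=np.array([np.cos(y),np.sin(y),0]);ey=np.array([-np.sin(y),np.cos(y),0]);hh=np.array([.6005,.0372,.05])+.12*ex
  def cast(c,uv,l):
    o,d=ray(c,uv);X=o+d*((hh+l*ey-o)@ey)/(d@ey)-hh;return np.array([-(X@ex),X[2]])
  for nm,c,E,l in(('arm scene','scene',ends(f,262,308),.113),('arm side','side',ends(g,255,300),.113),('slot scene','scene',slot,.058)):
    A,B=[cast(c,e,l) for e in E]; 
    if A[0]>B[0]:A,B=B,A
    print(yaw,nm,A,B,'slope %.3f'%np.arctan2(*(B-A)[::-1]),'end ang %.3f'%np.arctan2(B[1],B[0]),'offset from hinge mm',1000*np.cross(A,(B-A)/np.linalg.norm(B-A)))
E
```

```text
278 [250. 239.] [313. 299.]
scene arm [  0.7159  -0.6982 284.1298 267.3881]
117 [253. 163.] [302. 173.]
side arm [  0.9928   0.1198 274.1656 167.5196]
2 arm scene [0.0452 0.0158] [0.1777 0.0839] slope 0.475 end ang 0.441 offset from hinge mm 6.557649102897411
2 arm side [0.0074 0.0073] [0.1853 0.0864] slope 0.418 end ang 0.436 offset from hinge mm -3.690716138732791
2 slot scene [0.0413 0.0226] [0.1458 0.0769] slope 0.479 end ang 0.485 offset from hinge mm -1.0140965190844757
3.4 arm scene [0.0412 0.018 ] [0.1761 0.0824] slope 0.446 end ang 0.438 offset from hinge mm 1.4962327094777996
3.4 arm side [0.0026 0.0052] [0.1835 0.0875] slope 0.427 end ang 0.445 offset from hinge mm -3.6852172089881776
3.4 slot scene [0.0388 0.0247] [0.1449 0.0763] slope 0.452 end ang 0.485 offset from hinge mm -5.291342831305654
5 arm scene [0.0366 0.0207] [0.1742 0.0807] slope 0.411 end ang 0.434 offset from hinge mm -4.392453663665048
5 arm side [-0.0032  0.0027] [0.1813 0.0887] slope 0.436 end ang 0.455 offset from hinge mm -3.7463435059832184
5 slot scene [0.0357 0.0273] [0.1437 0.0756] slope 0.420 end ang 0.484 offset from hinge mm -10.301096675211753<stdin>:24: DeprecationWarning: Arrays of 2-dimensional vectors are deprecated. Use arrays of 3-dimensional vectors instead. (deprecated in NumPy 2.0)
```

The flap measures 0.448–0.452 rad and the pointer about 0.446. The pointer block is still at scene (308,244), as it was at the start, and the stopper is seated. Handing in while gripping.

```bash
python3 -m inch '[[[0,0,0],[0,0,0]],[[0,0,0],[0,0,0]],[[0,0,0],[0,0,0]],[[0,0,0],[0,0,0]]]'; python3 chk.py; python3 -c "
from bench import ticket; print(ticket.close_job())"
```

```text
time_s: 19.25
ee_pos: [0.4829, 0.0324, 0.1438]
ee_rot: [0.91, 1.547, -1.492]
wrist_force: [-5.3, 0.6, 0.1]
finger_gap: 0.01
F [-5.2783  0.577   0.0592] M [ 0.1945  0.4629 -0.0695] gap 0.009973095856557613 q [-0.3412  0.7888  0.3971  1.6713 -0.2671  1.1996  0.2257]
grasp [0.4911 0.0328 0.1606] flap ang 0.44914535630685043 r 0.2547820636263973 lat 0.0022924626777998023 tool pitch 0.44928890499109353 tool y-yaw tilt -0.00039265099770555145
the job is handed in; nothing more can be done
None
```

I seated the yellow stopper fully home in the jar and released it while the flap lay flat. Then I took the bar handle, swung the flap up to the red pointer and handed the job in at 19.3 s, still gripping with 60 N.

- **Stopper:** its top measured 28 mm above the rim, which is the height for fully home. It was still seated in the pictures taken with the flap raised.
- **Flap angle:** 0.449 rad from the arm pose, and 0.452 from a line on the flap in the scene view.
- **Pointer angle:** most estimates fell between 0.438 and 0.451 rad, averaging about 0.446. One disagreed: the slope of the pointer's arm in the side view gave 0.427, from a thin line only a few pixels wide.
- **Pointer and other objects:** the pointer's block was at the same pixel at the start and the end. I saw nothing else on the table moved, judging by eye.
- **Forces:** the highest wrist reading I saw was about 17 N, when seating the stopper. At hand-in there was a steady side pull of about 5 N along the flap.

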